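Check the tread depth of a barrow wheel at the market stall

ROBOT

A 6-joint arm with a two-finger parallel gripper is mounted at the origin on the work surface. World frame = base frame: x ahead of the robot, y to its left, z up, the work surface at z = 0. Lengths are in m, angles in rad, forces in N, time in s.
With the tool pointing down it reaches from about 0.25 to 0.725 m from the base axis. Payload 9.7 kg.
Tool frame: the origin (TCP) lies at the centre of the arm's flange, where the gripper is bolted on; the fingertips stand 173 mm ahead of it and the grasp point (between the pads) lies 155 mm ahead of it; z points along the fingers, y is the line along which they close (so a half turn about z gives the same grasp; the last joint's range is limited). The gripper opens to 85 mm and grips with 20 to 120 N. Pads are 22 mm wide; open, the fingers measure 114 mm over their backs; the gripper's body (76 mm by 85 mm) begins 54 mm behind the grasp point. The pads swing forward as they close: fully open they stand 13 mm farther back than shut.
Start: joints at [1.221, 0.087, 0.176, 1.66, 0, 1.571], TCP at [0.188, 0.517, 0.405] pointing down, gripper open.
Joint ranges: [-3.13, 3.13], [-0.85, 1.81], [-1.15, 1.24], [-2.2, 2.28], [-1.44, 1.52], [-3.14, 3.14]. Speed limits (rad/s): [2.22, 2.22, 2.57, 3.14, 3.14, 3.14].

INTERFACE

Orientations are given as a unit quaternion [w, x, y, z].
In Python, from cell import arm gives the robot as it stands.
- The arm moves only by the tool play_rows, never from a script. Its argument "targets" is a list of rows, each a list of 3 entries, a list of its own where there are three numbers: the shift along the tool's x, y, z in mm, then the turn, a rotation vector about the tool's x, y, z in rad, then the finger opening in mm, from 0 to 85.4. In form: [[[tx, ty, tz], [ax, ay, az], grip], ...]. A call has 1 to 10 rows; each row is the pose to reach, as a shift and turn from the pose commanded when the call began, along the tool's axes at that moment; what a row does not reach only later rows make up. A row lasts 1/12 s, in which the tool goes at most 41.7 mm and 7.16 degrees, less where a joint would pass 70% of its speed; a pose out of reach is approached as far as the arm can. A call with a gripper value outside its range is refused whole. The fingers move at their own pace and stop on an object; the grip force is fixed at half the most. Time passes only in rows, so rows that repeat a pose let the fingers close. It gives the time, the measured TCP pose, the force, the opening and the grip force at its end, in the units of the state.
- arm.get_obs(): the state, without advancing time (a new reading comes with each control period).
- arm.camera(name): name is "scene" or "top" or "wrist"; returns the picture (420x560x3 uint8, blue, green, red); there is no depth.
- arm.camera_params(name): a dict with "mtx" (3x3 intrinsics, pixels), "R" (3x3) and "t" (3): a world point X has camera coordinates R X + t. Camera axes: x right, y down, z forward; pixel columns grow to the right and rows downward; lengths in m; the calibration is good to about 2 mm. The wrist camera is an equidistant fisheye: a pixel r from the principal point sees the ray r / f radians off the axis. A picture is of the moment at which its call begins: read the wrist's pose just before it. camera_params takes no time and is no camera call; for the wrist camera it gives the pose at the moment of the call.
- arm.close_job(): hands the job in; it is judged then, once.
Trained networks look in the newest picture that a camera, given by its name, has taken for a name from the list of things; names that differ only in an ending like _2 or _b are one class to them, and where a whole thing is asked for, a point or a joint stands for the part that bears it (a point fixed in the world has none). Each returns a list of dicts, best first, with "conf" (0 to 1); they miss things now and then, are a little off and sometimes report something else, mostly with a low value. They report only what shows in the picture. A call takes as long as a camera call. They do not tell look-alikes from the thing itself.
- arm.cut_out(camera, query): "mask" (420x560 bool, what is visible of it) and "xy" ([column, row] in pixels, amid what is visible of it).
The state is a dict: "t": time; "q": joint angles; "qd": joint speeds; "joint_efforts": joint torques, N m; "position": TCP position; "ee_rot": TCP orientation; "ft_force": force on the tool from outside, world axes, zero at the start; "torque": the same for the moment, N m; "opening": opening from 0.0 (shut) to 1.0 (fully open); "grip_force": force on a finger pad.
Only numpy, scipy, OpenCV 4.12 (cv2) and the standard library are available. Lean on these libraries where they do the work, as an engineer would, in place of code of your own. Each camera call takes 0.05 s, during which the arm holds its last target. There are 200 camera calls.

TASK

Measure the tread of the barrow wheel: set the dial gauge upright across the top of the tyre with its pin in the wide middle groove, never run in on top of the ribs, and press gently, with some 10 N and never over 20 N, until its foot sits flat and firm, keeping it so for a second so that the dial records the depth. Then stand the gauge back on its wooden rest. Also slide the wooden marker fully home, to the square block if the groove is at least 6 mm deep or to the round post if it is shallower, leaving the other things on the table alone.

Things in the scene. Friction and masses are not known exactly. Their poses are not given: they have to be found in the camera images.
- gauge: Dial depth gauge, loose, about 0.3 kg, upright on its rest. Origin: centre of the foot's underside; z up, y along the foot. Aluminium grip block 24 mm (x) by 40 mm (y), 11 to 60 mm above the origin: grip it across y, about 40 mm up. A 44 mm dial stands before it (x +30 to +66 mm, 17 to 55 mm up), its face turned up and to +x.
- foot: The gauge's flat steel foot bar, 30 mm (x) by 64 mm (y) by 8 mm thick; origin (underside centre) and axes as those of the gauge. It is set in stiff rubber cushions: under a push of over 6 N it gives about 1 mm per 15 N, and bottoms hard at 1.2 mm (24 N). The dial is fixed to it.
- pin (a joint): The gauge's probe: a 5 mm round steel pin that sticks out 14 mm below the centre of the foot. Value: how far it is pushed in, m: 0 when out, 0.014 when its tip is level with the foot's underside. It is sprung: 2 N at first, 5 N when fully in. On top of a rib it is run in fully, which spoils the recorded reading.
- needle (a joint): Recording hand of the dial, rad. 0 at the start. Pushing the pin in turns it clockwise, 0.35 rad per mm; it stays at the furthest point reached when the pin springs out. Groove depth in mm = 14 - needle/0.35. At 6 mm (2.8 rad) it points straight up at the long mark, left of it if deeper, right of it if shallower, as seen facing the dial.
- wheel: Wooden cradle of a barrow wheel with a ribbed rubber tyre, 200 mm across, 70 mm wide; the wheel is fixed upright, its axle clamped somewhere along the slots of two posts (185 mm high, outside of the tyre, 124 mm over all). Origin: centre of the cradle's underside; y along the axle, x along the grooves. The middle groove (y = 0) is 10 mm wide; two of 4 mm lie 22 mm beside it.
- groove (a point): Point over the middle of the middle groove, at the highest place the crown of the tread can have: 249 mm above the wheel's origin. The crown, on which the foot seats, is 0 to 42 mm below it: how high the wheel is clamped and how worn it is differ each time and are not measured, so feel for it. The groove is 3 to 11 mm deep.
- stand: Wooden rest of the gauge, fixed: two rails on a base plate, 50 mm (x) by 86 mm (y), tops 34 mm above its origin, which is the centre of its underside. The foot lies across both rails; the pin hangs in the 20 mm wide slot between them, which runs along x.
- marker_base: Steel track of the marker on a wooden base plate, 50 by 210 mm, fixed; origin: centre of its underside. The track runs along y: a 26 mm round wooden post stands at its -y end and a square wooden block at its +y end (both 24 mm high).
- marker (a joint): Position of the marker along its track, m: 0 fully at the round post, 0.120 fully at the square block (direction +y of the track). It starts near the middle. Drag about 1.5 N.
- marker_top (a point): Centre of the top of the marker, a wooden block 28 mm across the track by 20 mm along it by 40 mm high; this point is 54.5 mm above the table.
- oil_bottle: Grey bottle, 56 mm wide and 140 mm high, a bystander; origin: centre of its underside.
- potato_a: Loose potato about 60 mm wide, a bystander; origin: centre of its underside.
- grease_tin: Steel tin 68 mm wide and 60 mm high, a bystander; origin: centre of its underside.
- bearing: Steel ring 52 mm wide and 15 mm high, a bystander; origin: centre of its underside.
- tea_glass: Tea glass 60 mm wide and 80 mm high, a bystander; origin: centre of its underside.
- weight: Brass weight 44 mm wide and 30 mm high, a bystander; origin: centre of its underside.
- potato_b: Loose potato about 60 mm wide, a bystander; origin: centre of its underside.
Mind the look-alikes: they are no part of the job. Leave any pink look-alike of the stand alone.

How it is judged:
By the outcome, as a careful person would: the job done as asked, in the order asked, and still so for the second after the job is handed in, with the robot touching nothing.
It also fails if it takes over 72 s, if anything falls off the work surface, if the arm or the gripper's body presses on something with over 40 N, if the wrist force passes 120 N, or if a joint passes its speed limit or range.

## Working session

There is one attempt and no reset: what is moved stays moved. The work goes in short steps, Python scripts to look and compute and a tool call to move; the robot and the scene stay as the last step left them, time stands still between calls to the robot, and variables do not carry over. Pictures are saved under pics/ and viewed, at most 10 in all, crops included, and the job is handed in when it is done.

Besides the shell and the picture viewer there is one more tool, called after "Call:" as name(argument=value, ...), one argument or row to a line, values as JSON. play_rows: Moves the arm, as the interface text tells. Its arguments: {"type":"object","properties":{"targets":{"type":"array","items":{"type":"array"}}},"required":["targets"]}

```bash
mkdir -p pics; ls
python3 - <<'E'
from cell import arm
import cv2,numpy as np
o=arm.get_obs();print(o)
a=arm.camera("scene");b=arm.camera("top")
cv2.imwrite("pics/scene.png",a);cv2.imwrite("pics/top.png",b)
for n in("scene","top","wrist"):
  p=arm.camera_params(n);print(n,np.round(p["mtx"],1).tolist(),np.round(p["R"],3).tolist(),np.round(p["t"],3).tolist())
for n in("scene","top"):
 for q in("gauge","wheel","stand","marker_base","marker"):
  print(n,q,[(round(d["conf"],2),np.round(d["xy"]).tolist(),int(d["mask"].sum())) for d in arm.cut_out(n,q)])
E
```

```text
pics
{'t': 0.0, 'q': array([ 1.22098016e+00,  8.74932645e-02,  1.75125057e-01,  1.65980268e+00,
       -6.27115539e-06,  1.57081625e+00]), 'qd': array([ 7.00392268e-05, -5.87198692e-04, -1.28819283e-04,  1.54281313e-03,
       -7.97800208e-05, -6.67820980e-04]), 'joint_efforts': array([-1.43947542e-03, -5.20391572e+01,  4.64800751e+01,  1.67046511e-02,
        8.17470618e-05,  1.26909887e-05]), 'position': array([0.1885019 , 0.51669607, 0.40396   ]), 'ee_rot': array([-1.16503977e-04,  1.74027391e-01,  9.84740572e-01, -6.77338552e-04]), 'ft_force': array([ 0.05998376, -0.76405483, -0.44159804]), 'torque': array([-0.04712633,  0.02008789,  0.03611093]), 'grip_force': 0.0, 'opening': 1.0023355626598136}
scene [[490.6, 0.0, 276.6], [0.0, 490.6, 211.3], [0.0, 0.0, 1.0]] [[-0.848, 0.53, 0.014], [0.381, 0.628, -0.679], [-0.368, -0.57, -0.734]] [0.463, -0.061, 1.594]
top [[476.2, 0.0, 272.6], [0.0, 476.2, 207.5], [0.0, 0.0, 1.0]] [[-0.021, -1.0, -0.02], [-0.999, 0.022, -0.042], [0.043, 0.019, -0.999]] [0.01, 0.539, 1.296]
wrist [[325.2, 0.0, 278.3], [0.0, 325.2, 203.6], [0.0, 0.0, 1.0]] [[0.343, 0.939, -0.001], [0.901, -0.329, 0.284], [0.266, -0.098, -0.959]] [-0.55, -0.037, 0.378]
scene gauge [(0.62, [231.0, 195.0], 413)]
scene wheel [(0.65, [264.0, 267.0], 2097)]
scene stand [(0.74, [237.0, 200.0], 188), (0.71, [178.0, 191.0], 618)]
scene marker_base [(0.79, [346.0, 339.0], 1654)]
scene marker [(0.53, [266.0, 266.0], 2243)]
top gauge [(0.84, [371.0, 205.0], 436), (0.52, [270.0, 207.0], 1321)]
top wheel [(0.58, [270.0, 208.0], 1257)]
top stand [(0.84, [363.0, 211.0], 493), (0.72, [416.0, 162.0], 957)]
top marker_base [(0.94, [168.0, 215.0], 1384)]
top marker [(0.48, [167.0, 212.0], 103), (0.28, [370.0, 198.0], 293)]
```

View pics/scene.png

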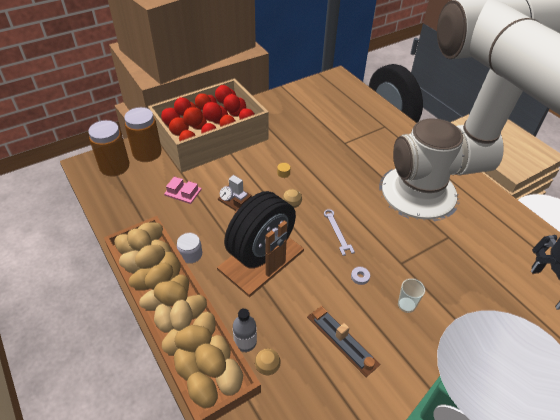

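View pics/top.png

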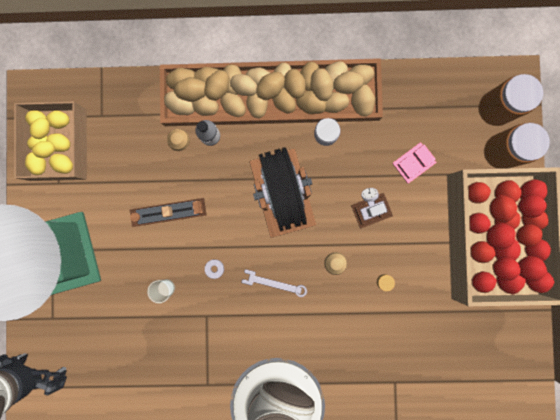

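The two overview pictures show these candidates:
- **Gauge:** top (371,205), scene (231,190). The wheel at (270,207) was a weak false hit.
- **Rest:** brown at top (372,210). The pink look-alike is at top (415,162), scene (183,188).
- **Marker:** one track at top (168,212). The networks also gave false "marker" hits on the gauge and wheel.
- **Wheel:** only one on the table, at top (283,190).

I choose the gauge on the brown rest and check it in a close crop.

```bash
cat > h.py <<'E'
from cell import arm
import numpy as np, cv2
from scipy.spatial.transform import Rotation as Rn
def ray(name,px,P=None):
    p=P or arm.camera_params(name);K=p["mtx"];R=np.array(p["R"]);t=np.array(p["t"])
    x=(px[0]-K[0,2])/K[0,0];y=(px[1]-K[1,2])/K[1,1]
    if name=="wrist":
        r=np.hypot(x,y);d=np.array([np.sin(r)*x/r,np.sin(r)*y/r,np.cos(r)])
    else: d=np.array([x,y,1.])
    return -R.T@t, R.T@d
def onz(name,px,z,P=None):
    c,d=ray(name,px,P);return c+d*(z-c[2])/d[2]
def proj(name,X,P=None):
    p=P or arm.camera_params(name);K=p["mtx"];c=np.array(p["R"])@X+p["t"]
    if name=="wrist":
        r=np.hypot(c[0],c[1]);th=np.arctan2(r,c[2]);u=c[:2]/max(r,1e-9)*th
    else: u=c[:2]/c[2]
    return u*[K[0,0],K[1,1]]+[K[0,2],K[1,2]]
def toolmove(dp_target,yaw_tool_y=None):
    "shift (mm, tool axes) and z-turn to reach TCP pos, pointing down, tool y along given world yaw (mod pi)"
    o=arm.get_obs();w,x,y,z=o["ee_rot"];R=Rn.from_quat([x,y,z,w]).as_matrix()
    s=R.T@(np.array(dp_target)-o["position"])*1000
    if yaw_tool_y is None: return s,None
    yy=np.array([np.cos(yaw_tool_y),np.sin(yaw_tool_y),0]);out=[]
    for sg in(1,-1):
        Y=sg*yy;Z=np.array([0,0,-1.]);T=np.stack([np.cross(Y,Z),Y,Z],1)
        out.append(Rn.from_matrix(R.T@T).as_rotvec())
    return s,min(out,key=np.linalg.norm)
E
python3 - <<'E'
from h import *
b=cv2.imread("pics/top.png")
def crop(u,v,w,h,s): return cv2.resize(b[v-h//2:v+h//2,u-w//2:u+w//2],None,fx=s,fy=s,interpolation=cv2.INTER_CUBIC)
im=np.hstack([crop(372,205,50,100,6),crop(283,193,80,100,6)])
cv2.imwrite("pics/c1.png",im)
arm.camera("top")
for q,z in(("stand",.034),("gauge",.06),("marker_base",.012),("marker",.0545),("wheel",.0)):
  for d in arm.cut_out("top",q):
    m=d["mask"].astype(np.uint8);ys,xs=np.nonzero(m)
    P=np.array([onz("top",(x,y),z)[:2] for x,y in zip(xs,ys)],np.float32)*1000
    print(q,round(d["conf"],2),np.round(d["xy"]),cv2.minAreaRect(P),P.mean(0))
o=arm.get_obs();p=arm.camera_params("wrist");print("wristcam",-np.array(p["R"]).T@p["t"])
E
```

```text
stand 0.82 [374. 217.] ((525.3972778320312, -267.5780029296875), (67.56890869140625, 94.80530548095703), 20.223949432373047) [ 521.8934  -265.85504]
stand 0.72 [415. 161.] ((652.8132934570312, -385.309814453125), (69.41194152832031, 101.28237915039062), 36.893470764160156) [ 652.58746 -384.93347]
gauge 0.63 [374. 204.] ((543.2689819335938, -257.70782470703125), (75.16666412353516, 63.53621292114258), 24.767475128173828) [ 540.20886 -263.23376]
gauge 0.37 [178. 138.] ((724.5742797851562, 247.87892150878906), (56.31789779663086, 56.63051223754883), 89.22449493408203) [724.5814  247.46834]
marker_base 0.86 [170. 212.] ((533.205810546875, 289.30218505859375), (48.94132995605469, 206.12428283691406), 7.8089423179626465) [533.6396  288.86084]
marker 0.73 [168. 214.] ((531.5137329101562, 278.9792175292969), (50.89159393310547, 203.4137420654297), 8.470145225524902) [531.7877  278.66223]
wheel 0.78 [270. 206.] ((582.1002807617188, -32.602569580078125), (221.41738891601562, 142.69175720214844), 13.6143798828125) [565.625    -27.759233]
wristcam [0.12137326 0.54176806 0.37274212]
```

View pics/c1.png

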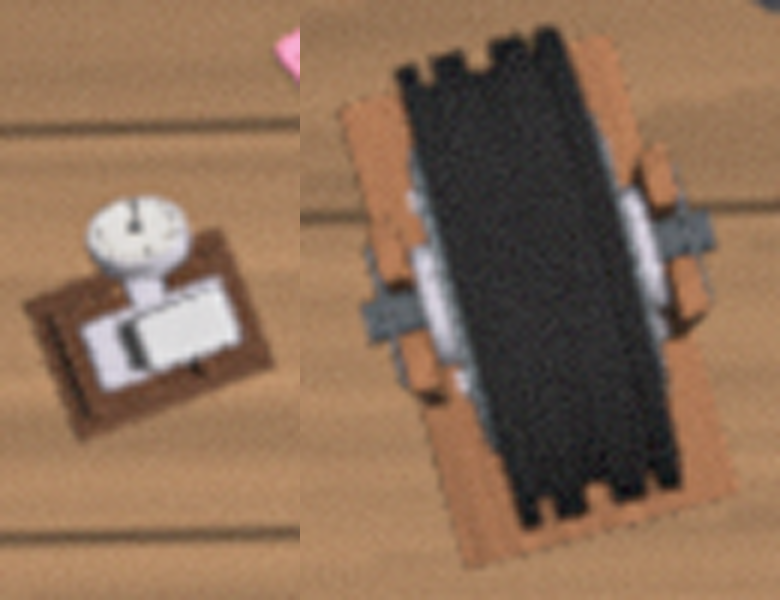

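The crop confirms it. The dial gauge sits on the brown rest, with its foot spanning crop (90–240, 285–385) and its dial to the upper left at crop (138,235). That puts its yaw at about +20°. The wheel has its grooves running up and to the left, at about 13° yaw, with the cradle centred near crop (539,299). First I go over the wheel for a wrist look.

Run:
```python
from h import *
f=lambda u,v,x0,u0,v0:(u0+(u-x0)/6,v0+v/6)
C=[onz("top",f(u,v,300,243,143),.015)*1000 for u,v in((345,100),(605,40),(735,490),(470,565))]
print(np.round(C,1),np.mean(C,0))
S=[onz("top",f(u,v,0,347,155),.01)*1000 for u,v in((25,305),(218,228),(275,365),(82,438))]
print(np.round(S,1),np.mean(S,0))
print(toolmove([.60,-.04,.54],np.radians(104)))
```

```text
[[ 672.3   56.7   15. ]
 [ 697.1  -63.    15. ]
 [ 489.9 -117.3   15. ]
 [ 458.3    3.9   15. ]] [579.38058601 -29.93750977  15.        ]
[[ 539.3 -216.5   10. ]
 [ 572.6 -305.2   10. ]
 [ 509.5 -329.1   10. ]
 [ 478.2 -240.6   10. ]] [ 524.90108937 -272.87176118   10.        ]
(array([-577.36286045, -381.96658558, -135.32107512]), array([ 3.04326013e-05, -2.57285059e-06, -5.94109329e-01]))
```

Call:
play_rows(
  targets=[
    [[0,0,-80],[0,0,0],85],
    [[-60,-40,-135],[0,0,-0.1],85],
    [[-577,-382,-135],[0,0,-0.594],85],
    [[-577,-382,-135],[0,0,-0.594],85],
    [[-577,-382,-135],[0,0,-0.594],85],
    [[-577,-382,-135],[0,0,-0.594],85],
    [[-577,-382,-135],[0,0,-0.594],85],
    [[-577,-382,-135],[0,0,-0.594],85],
    [[-577,-382,-135],[0,0,-0.594],85],
    [[-577,-382,-135],[0,0,-0.594],85],
  ],
)

```text
t: 1.73
position: [0.3932, 0.2389, 0.5086]
ee_rot: [0.0, -0.122, 0.993, 0.0]
ft_force: [0.4, 0.8, 0.1]
opening: 0.994
grip_force: 0.0
```

Run:
```python
from h import *
print(toolmove([.60,-.04,.54],np.radians(104)),arm.get_obs()["q"])
```

```text
(array([-133.15569944, -320.68166507,  -31.37562157]), array([0.00023202, 0.00071855, 0.00013022])) [ 5.46020347e-01 -6.20378949e-02  2.32622119e-01  1.86470131e+00
  8.09865473e-06  3.01544031e-01]
```

Call:
play_rows(
  targets=[
    [[-133,-321,-31],[0,0,0],85],
    [[-133,-321,-31],[0,0,0],85],
    [[-133,-321,-31],[0,0,0],85],
    [[-133,-321,-31],[0,0,0],85],
    [[-133,-321,-31],[0,0,0],85],
    [[-133,-321,-31],[0,0,0],85],
    [[-133,-321,-31],[0,0,0],85],
    [[-133,-321,-31],[0,0,0],85],
    [[-133,-321,-31],[0,0,0],85],
    [[-133,-321,-31],[0,0,0],85],
  ],
)

```text
t: 2.57
position: [0.6015, -0.0417, 0.5373]
ee_rot: [-0.001, -0.12, 0.993, -0.0]
ft_force: [-0.1, 0.2, 0.3]
opening: 0.997
grip_force: 0.0
```

Run:
```python
from h import *
o=arm.get_obs();P=arm.camera_params("wrist");im=arm.camera("wrist");cv2.imwrite("pics/w1.png",im)
import pickle;pickle.dump(P,open("pics/w1.pkl","wb"))
print(o["position"],o["ee_rot"],o["qd"].max())
for X in([.579,-.030,.23],[.579,-.03,.015]): print(proj("wrist",np.array(X),P))
```

```text
[ 0.60152299 -0.04170672  0.53731299] [-1.03541120e-03 -1.19960983e-01  9.92778065e-01 -6.68270668e-05] 0.0555240059812148
[297.34870502 171.77493818]
[289.01116078 145.23329997]
```

View pics/w1.png

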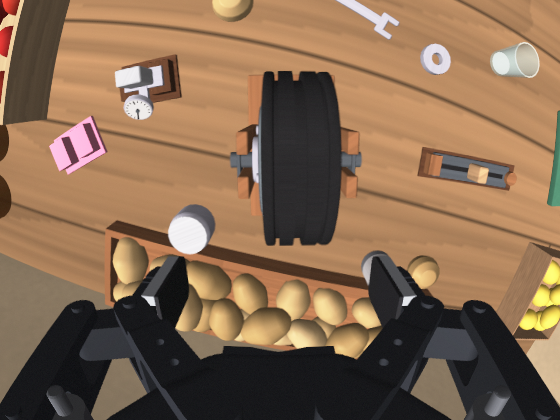

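The wrist picture shows the tyre running nearly vertically at columns 260–340, rows 70–245, with its grooves. The axle ends are at (235,160) and (355,160), and the gauge is at (140,85). Next I enlarge the tyre to find the groove edges.

Run:
```python
from h import *
im=cv2.imread("pics/w1.png");c=im[62:252,250:350]
g=np.clip(c.astype(float)*4,0,255).astype(np.uint8)
cv2.imwrite("pics/w1c.png",cv2.resize(g,None,fx=7,fy=3.1,interpolation=cv2.INTER_CUBIC))
G=cv2.cvtColor(im,cv2.COLOR_BGR2GRAY).astype(float)
for v in range(70,245,8): print(v,np.round(G[v-3:v+4,256:346].mean(0)[::1]).astype(int).tolist())
```

```text
70 [149, 149, 149, 148, 148, 148, 147, 142, 126, 109, 103, 101, 101, 102, 102, 104, 110, 125, 145, 148, 148, 137, 105, 97, 97, 98, 98, 98, 96, 98, 97, 98, 98, 98, 98, 106, 138, 153, 153, 153, 153, 153, 152, 140, 119, 108, 105, 105, 105, 106, 106, 106, 106, 105, 105, 107, 107, 107, 109, 123, 138, 136, 126, 119, 117, 115, 114, 115, 114, 113, 114, 121, 132, 147, 153, 153, 154, 154, 154, 154, 154, 154, 154, 155, 156, 155, 155, 154, 154, 153]
78 [140, 138, 139, 142, 144, 141, 118, 65, 34, 31, 30, 29, 28, 28, 28, 25, 22, 18, 73, 111, 114, 96, 42, 28, 28, 28, 28, 28, 28, 28, 29, 29, 28, 28, 29, 28, 48, 101, 113, 112, 110, 108, 87, 39, 31, 32, 32, 31, 29, 28, 28, 27, 29, 28, 29, 28, 28, 29, 28, 28, 28, 29, 32, 34, 34, 34, 35, 35, 32, 31, 30, 29, 27, 29, 36, 62, 106, 125, 126, 150, 153, 154, 154, 153, 154, 154, 154, 154, 154, 154]
86 [143, 141, 142, 145, 145, 131, 85, 40, 36, 35, 34, 34, 32, 32, 30, 29, 23, 21, 26, 28, 27, 29, 31, 33, 33, 33, 33, 33, 33, 32, 32, 32, 33, 32, 32, 32, 32, 31, 26, 27, 27, 27, 27, 27, 28, 28, 29, 32, 34, 33, 33, 33, 33, 33, 34, 34, 33, 33, 34, 33, 34, 33, 33, 32, 
[... 6570 characters left out ...]
, 41, 39, 34, 27, 33, 39, 39, 39, 42, 42, 43, 43, 43, 42, 43, 43, 42, 42, 42, 43, 43, 42, 42, 41, 39, 39, 39, 39, 39, 38, 38, 38, 38, 38, 41, 43, 43, 43, 43, 43, 43, 43, 43, 43, 43, 43, 43, 43, 43, 41, 39, 38, 36, 38, 43, 43, 43, 43, 42, 41, 41, 40, 45, 79, 123, 137, 138, 138, 139, 138, 139, 139, 140, 140, 140]
238 [148, 149, 149, 149, 150, 149, 149, 145, 116, 58, 41, 40, 40, 39, 39, 37, 36, 34, 28, 48, 85, 94, 90, 65, 40, 40, 39, 40, 40, 40, 39, 40, 40, 40, 39, 40, 42, 60, 85, 96, 97, 98, 96, 82, 47, 34, 34, 35, 37, 38, 38, 38, 38, 38, 39, 38, 39, 38, 39, 39, 38, 38, 36, 36, 35, 36, 38, 41, 41, 40, 39, 39, 38, 39, 46, 70, 108, 133, 139, 138, 138, 137, 137, 136, 136, 135, 134, 134, 133, 133]
```

View pics/w1c.png

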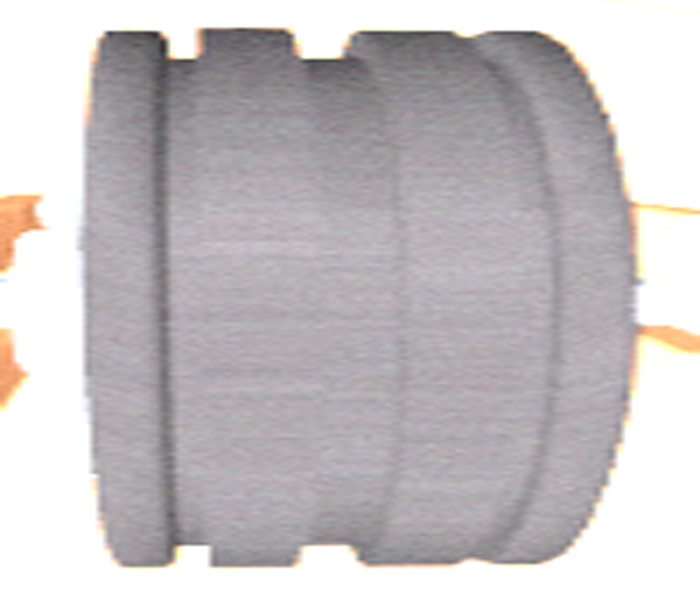

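```bash
cat > fit.py <<'E'
from h import *
import pickle
from scipy.optimize import least_squares
PW=pickle.load(open("pics/w1.pkl","rb"));PT=arm.camera_params("top")
W=lambda a,b:(250+a/7,62+b/3.1)
T=lambda a,b:(243+(a-300)/6,143+b/6)
# name, pixel, y-offset mm (gauge frame y; wrist image left = -y), end sign
obs=[("wrist",W(297,31),-5,-1),("wrist",W(350,31),5,-1),("wrist",W(168,31),-24,-1),("wrist",W(202,30),-20,-1),
("wrist",W(300,563),-5,1),("wrist",W(357,563),5,1),("wrist",W(175,565),-24,1),("wrist",W(212,565),-20,1),
("top",T(583,485),5,-1),("top",T(612,485),-5,-1),("top",T(465,58),5,1),("top",T(492,55),-5,1)]
def sil(p,cam,yo,sg):
    x,y,yaw,zc,R=p;P=PW if cam=="wrist" else PT
    ex=np.array([np.cos(yaw),np.sin(yaw),0]);ey=np.array([-np.sin(yaw),np.cos(yaw),0])
    c=np.array([x,y,zc])+ey*yo/1000
    C=-np.array(P["R"]).T@P["t"];d=C-c;a=d@ex;b=d[2];D=np.hypot(a,b)
    th=np.arctan2(a,b)+sg*np.arccos(R/D)
    return proj(cam,c+R*(ex*np.sin(th)+np.array([0,0,1])*np.cos(th)),P)
def res(p,only=None):
    r=[]
    for cam,px,yo,sg in obs:
        if only and cam!=only: continue
        w=1. if cam=="wrist" else 1.
        r+=list((sil(p,cam,yo,sg)-px)*w)
    return np.array(r+[(p[4]-.1)/.002])
if __name__=="__main__":
  for only in(None,"wrist","top"):
    s=least_squares(lambda p:res(p,only),[.579,-.03,.235,.13,.099],x_scale=[.01,.01,.1,.01,.001])
    print(only,np.round(s.x*[1e3,1e3,57.3,1e3,1e3],2),s.cost);
    if not only: print(np.round(s.fun,1))
  p=s.x
  Cw=-np.array(PW["R"]).T@PW["t"];print("cam",Cw)
  # crown lines
  s=least_squares(res,[.579,-.03,.235,.13,.099],x_scale=[.01,.01,.1,.01,.001]).x
  ey=np.array([-np.sin(s[2]),np.cos(s[2]),0])
  for yo in(-35,-24,-20,-5,5,20,24,35): print(yo,proj("wrist",s[:3]*[1,1,0]+[0,0,s[3]+s[4]]+ey*yo/1e3,PW))
E
python3 fit.py
```

```text
None [578.47 -26.62  14.13 146.24  94.8 ] 17.490664772925644
[-0.7  0.2  1.3  0.3 -0.4  0.2 -1.4  0.5 -0.3  0.2  0.8  0.1 -0.1 -0.3
 -1.7 -0.3 -0.4  3.  -1.3  1.9 -1.2 -0.3 -1.7 -0.9 -2.6]
wrist [580.98 -25.14  14.14 126.22 100.26] 1.940400183819737
top [590.03 -29.85  14.29  32.82  99.87] 0.9121396924740296
cam [ 0.53204003 -0.05873102  0.50552577]
-35 [260.02176624 174.88476827]
-24 [273.28226557 174.76683497]
-20 [278.11081502 174.73183405]
-5 [296.20173636 174.63839455]
5 [308.20838846 174.6092649 ]
20 [326.05727083 174.61459291]
24 [330.77306479 174.62574299]
35 [343.62235052 174.67687816]
```

Run:
```python
from fit import *
cr=[(-24,272.),(5,307.),(24,329.7),(-35,261.2),(35,341)]
def r2(p,top):
    ey=np.array([-np.sin(p[2]),np.cos(p[2]),0]);c=p[:3]*[1,1,0]+[0,0,p[3]+p[4]]
    ex=np.array([np.cos(p[2]),np.sin(p[2]),0])
    r=[]
    for yo,u in cr:
        # point at row ~174: shift along ex negligible
        r.append((proj("wrist",c+ey*yo/1e3,PW)[0]-u)*1.0)
    rr=res(p,None if top else "wrist");return np.r_[rr,r]
for top in(0,1):
    s=least_squares(lambda p:r2(p,top),[.579,-.03,.235,.13,.099],x_scale=[.01,.01,.1,.01,.001],loss="soft_l1")
    print(np.round(s.x*[1e3,1e3,57.3,1e3,1e3],2),np.round(s.fun,1))
p=s.x
print(PW["R"])
# gauge from wrist pic 1 and top
print(onz("wrist",(140,85),.0),)
print("up view for gauge", toolmove([.50,-.27,.45],np.radians(110)))
```

```text
[580.65 -25.63  14.12 129.23  99.5 ] [-0.9 -0.1  0.6 -0.1  0.2 -0.1 -1.   0.2 -0.5  0.3  0.2  0.2  0.5 -0.2
 -1.3 -0.2 -0.2  2.   0.4 -0.7  0.1  0.3]
[579.4  -26.51  14.13 138.73  96.77] [-1.1  0.   0.7  0.1 -0.4  0.1 -1.5  0.4 -0.7  0.1  0.3 -0.  -0.1 -0.4
 -1.8 -0.5 -0.3  3.4 -1.2  2.3 -1.4 -1.  -2.  -1.6 -1.6  1.2  0.5 -0.1
 -0.9  1.2]
[[-0.2376171   0.97135826  0.00111321]
 [ 0.93195179  0.22765393  0.2822048 ]
 [ 0.27386854  0.06809415 -0.95935354]]
[ 0.53448049 -0.28625712  0.        ]
up view for gauge (array([ 152.4537346 , -199.21699684,   88.00816287]), array([ 0.00061957, -0.00156122, -0.10751663]))
```

Call:
play_rows(
  targets=[
    [[80,-125,0],[0,0,-0.1],85],
    [[80,-239,0],[0,0,-0.1],85],
    [[80,-239,0],[0,0,-0.107],85],
    [[120,-239,118],[0,0,-0.107],85],
    [[120,-239,118],[0,0,-0.107],85],
    [[120,-239,118],[0,0,-0.107],85],
    [[120,-239,118],[0,0,-0.107],85],
    [[120,-239,118],[0,0,-0.107],85],
    [[120,-239,118],[0,0,-0.107],85],
    [[120,-239,118],[0,0,-0.107],85],
  ],
)

```text
t: 3.45
position: [0.5403, -0.2988, 0.4214]
ee_rot: [-0.0, -0.174, 0.985, 0.0]
ft_force: [-0.1, 1.1, 1.3]
opening: 1.0
grip_force: 0.0
```

Run:
```python
from h import *
import pickle
o=arm.get_obs();P=arm.camera_params("wrist");im=arm.camera("wrist");cv2.imwrite("pics/w2.png",im)
pickle.dump(P,open("pics/w2.pkl","wb"))
print(o["position"],o["ee_rot"])
u,v=proj("wrist",np.array([.525,-.273,.06]),P).astype(int);print(u,v)
x0=np.clip(u-90,0,380);y0=np.clip(v-75,0,270);print(x0,y0)
cv2.imwrite("pics/w2c.png",cv2.resize(im[y0:y0+150,x0:x0+180],None,fx=4,fy=4,interpolation=cv2.INTER_CUBIC))
```

```text
[ 0.54030296 -0.29875132  0.42143239] [-8.60155137e-05 -1.74406817e-01  9.84673610e-01  3.68443894e-04]
306 174
216 99
```

View pics/w2c.png

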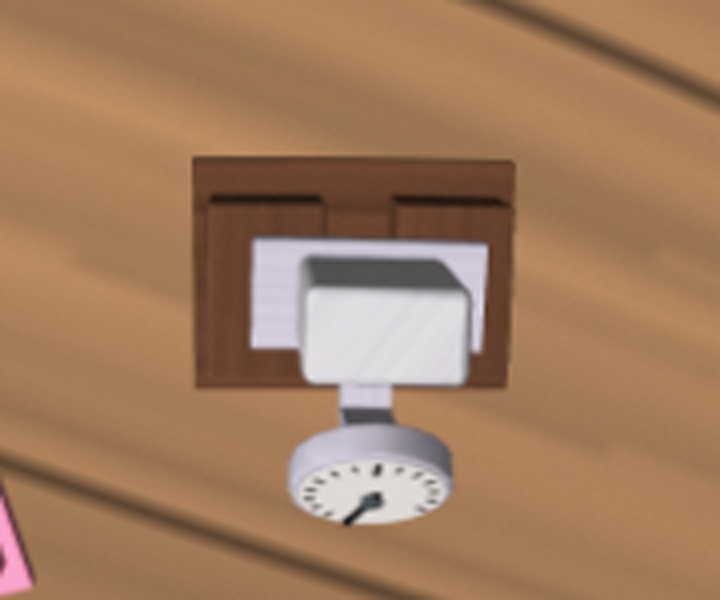

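The crop shows the gauge on its brown rest:
- The foot's top has corners at crop (252,240), (490,243), (482,352) and (252,348).
- The grip block's top spans crop (304–468, 288–383).
- The dial is below it at crop (370,475).

The gauge is nearly aligned with the tool.

Run:
```python
from h import *
import pickle
P=pickle.load(open("pics/w2.pkl","rb"))
def q(pts,z):
    C=np.array([onz("wrist",(216+a/4,99+b/4),z,P)*1000 for a,b in pts]);e=C[1]-C[0]+C[2]-C[3];f=C[3]-C[0]+C[2]-C[1]
    print(C.mean(0)[:2],"yaw of y",np.degrees(np.arctan2(-e[1],-e[0])),np.degrees(np.arctan2(e[1],e[0])),np.linalg.norm(e)/2,np.linalg.norm(f)/2);return C.mean(0)
a=q([(252,239),(490,243),(483,352),(252,348)],.042)
b=q([(304,288),(469,290),(466,384),(303,382)],.094)
q([(193,157),(515,161),(506,388),(196,387)],.012)
m=(a+b)/2000
print(toolmove([m[0],m[1],.30],np.radians(110)))
```

```text
[ 525.62629289 -268.38092878] yaw of y -70.61597347945195 109.38402652054806 64.53290648974405 30.438208577021896
[ 525.51883917 -269.60983385] yaw of y -70.42172811792146 109.57827188207854 38.70327091953537 22.597343263239402
[ 525.82657034 -270.40379105] yaw of y -70.07046797677087 109.92953202322913 94.26747103809863 69.11053488336059
(array([  4.32465001,  32.6925979 , 122.49483391]), array([-0.0005765 ,  0.00116615,  0.00268842]))
```

Call:
play_rows(
  targets=[
    [[4,33,60],[0,0,0.01],85],
    [[4,33,120],[0,0,0.01],85],
    [[4,33,160],[0,0,0.01],85],
    [[4,33,180],[0,0,0.01],85],
    [[4,33,195],[0,0,0.01],85],
    [[4,33,195],[0,0,0.01],85],
    [[4,33,195],[0,0,0.01],38],
    [[4,33,195],[0,0,0.01],36],
    [[4,33,195],[0,0,0.01],36],
    [[4,33,195],[0,0,0.01],36],
  ],
)

```text
t: 4.33
position: [0.5265, -0.27, 0.2293]
ee_rot: [0.002, -0.17, 0.985, -0.001]
ft_force: [3.0, -1.2, 7.6]
opening: 0.464
grip_force: 63.8
```

Call:
play_rows(
  targets=[
    [[0,0,0],[0,0,0],30],
    [[0,0,0],[0,0,0],30],
    [[0,0,0],[0,0,0],30],
    [[0,0,0],[0,0,0],30],
    [[0,0,0],[0,0,0],30],
    [[0,0,0],[0,0,0],30],
  ],
)

```text
t: 4.83
position: [0.5264, -0.2701, 0.2292]
ee_rot: [0.002, -0.17, 0.985, -0.001]
ft_force: [0.8, 0.9, 8.6]
opening: 0.463
grip_force: 63.6
```

Call:
play_rows(
  targets=[
    [[0,0,-10],[0,0,0],30],
    [[0,0,-30],[0,0,0],30],
    [[0,0,-60],[0,0,0],30],
    [[0,0,-100],[0,0,0],30],
    [[0,0,-140],[0,0,0],30],
    [[0,0,-180],[0,0,0],30],
    [[0,0,-220],[0,0,0],30],
    [[0,0,-255],[0,0,0],30],
    [[0,0,-280],[0,0,0],30],
    [[0,0,-280],[0,0,0],30],
  ],
)

```text
t: 5.67
position: [0.5244, -0.2694, 0.5129]
ee_rot: [0.003, -0.17, 0.986, -0.003]
ft_force: [0.4, -1.7, -2.3]
opening: 0.461
grip_force: 62.6
```

Run:
```python
from h import *
o=arm.get_obs();print(o["position"],o["ft_force"])
print(toolmove([.580,-.0265,.50],np.radians(104.13)))
```

```text
[ 0.52444294 -0.26936926  0.51292025] [ 0.43433209 -1.73522783 -2.3253143 ]
(array([-133.48791547,  210.3970388 ,   12.37166292]), array([-0.0059134 ,  0.00592059,  0.09428145]))
```

Call:
play_rows(
  targets=[
    [[-15,25,0],[0,0,0.02],30],
    [[-40,62,0],[0,0,0.05],30],
    [[-63,97,5],[0,0,0.094],30],
    [[-85,133,8],[0,0,0.094],30],
    [[-106,168,10],[0,0,0.094],30],
    [[-125,197,10],[0,0,0.094],30],
    [[-133,210,10],[0,0,0.094],30],
    [[-133,210,10],[0,0,0.094],30],
    [[-133,210,10],[0,0,0.094],30],
    [[-133,210,10],[0,0,0.094],30],
  ],
)

```text
t: 6.5
position: [0.5805, -0.0278, 0.4958]
ee_rot: [-0.0, -0.123, 0.992, -0.0]
ft_force: [0.1, -0.1, -3.7]
opening: 0.463
grip_force: 62.4
```

Run:
```python
from h import *
import pickle
o=arm.get_obs();P=arm.camera_params("wrist");im=arm.camera("wrist");s=arm.camera("top")
cv2.imwrite("pics/w3.png",im);cv2.imwrite("pics/t3.png",s);pickle.dump((P,o),open("pics/w3.pkl","wb"))
print(o["position"],o["ee_rot"],o["ft_force"],o["torque"])
print(toolmove([.580,-.0265,.50],np.radians(104.13)))
u=cv2.convertScaleAbs(im[120:420,130:430],alpha=2.2)
cv2.imwrite("pics/w3c.png",cv2.resize(u,None,fx=2,fy=2,interpolation=cv2.INTER_CUBIC))
```

```text
[ 0.5804854  -0.02783781  0.49580738] [-4.16360023e-04 -1.23225196e-01  9.92378638e-01 -1.25235164e-04] [ 0.13969616 -0.14651717 -3.67250299] [-0.01567659  0.00552782  0.01954268]
(array([-0.08839519,  2.0069056 , -3.92863422]), array([-0.0001715 , -0.00032753, -0.00083789]))
```

View pics/w3c.png

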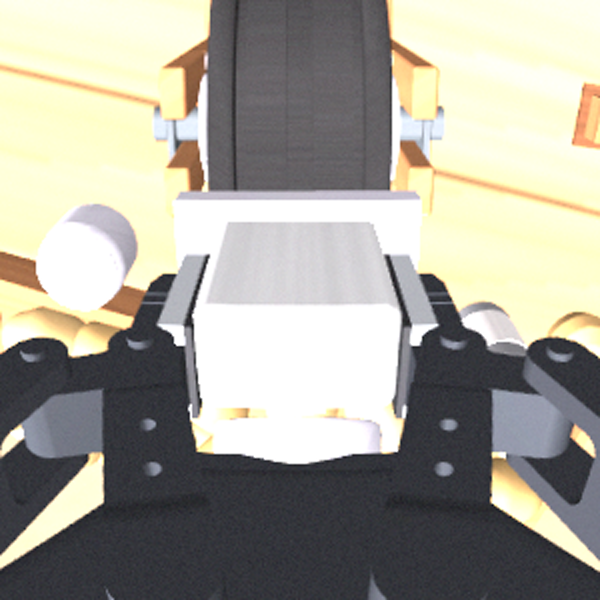

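The enlarged wrist view shows the gauge held upright. Its foot spans crop (177–419, row 200), centred near 298. The tyre ahead has its middle groove at about crop (285–313, row 100), centred near 299. They are almost in line already, so I quantify the remainder from edge profiles.

Run:
```python
from h import *
import pickle
im=cv2.imread("pics/w3.png");G=cv2.cvtColor(im,cv2.COLOR_BGR2GRAY).astype(float)
for v in(130,150,165,180,195,205): print(v,230,np.round(G[v-4:v+5,230:330].mean(0)).astype(int).tolist())
for v in(222,226): print(v,210,G[v-1:v+2,210:345].mean(0).astype(int)[[*range(0,14),*range(120,135)]])
for n in ("w3",):
    pass
cv2.imwrite("pics/t3c.png",0*im)
P,o=pickle.load(open("pics/w3.pkl","rb"))
C=-np.array(P["R"]).T@P["t"];Y=Rn.from_quat(np.roll(o["ee_rot"],-1)).as_matrix()
print("cam in tool",Y.T@(C-o["position"]),Y.T@np.array(P["R"]).T)
```

```text
130 230 [156, 155, 144, 149, 114, 44, 44, 43, 43, 42, 41, 40, 40, 39, 38, 36, 33, 25, 24, 35, 39, 39, 40, 41, 41, 41, 41, 42, 41, 42, 41, 41, 42, 41, 42, 41, 41, 42, 41, 41, 42, 41, 41, 36, 39, 40, 39, 40, 40, 40, 40, 39, 39, 39, 39, 39, 40, 41, 41, 41, 41, 41, 41, 41, 41, 42, 41, 40, 41, 42, 41, 41, 42, 41, 41, 41, 39, 39, 39, 40, 36, 39, 45, 45, 43, 43, 43, 42, 42, 40, 40, 38, 37, 34, 72, 108, 129, 153, 153, 153]
150 230 [49, 48, 88, 88, 46, 45, 45, 45, 45, 44, 43, 42, 42, 41, 39, 37, 29, 21, 40, 42, 43, 44, 44, 45, 45, 44, 46, 45, 46, 46, 46, 45, 46, 45, 45, 46, 45, 45, 46, 45, 45, 45, 44, 40, 43, 44, 43, 44, 43, 43, 43, 43, 44, 44, 43, 43, 44, 45, 46, 45, 45, 45, 46, 45, 46, 46, 45, 45, 45, 45, 45, 45, 45, 46, 46, 45, 44, 43, 44, 44, 43, 39, 40, 43, 44, 44, 44, 44, 43, 43, 42, 43, 41, 40, 38, 45, 117, 106, 103, 99]
165 230 [167, 191, 162, 89, 44, 45, 45, 45, 45, 46, 46, 45, 44, 43, 42, 39, 25, 25, 45, 47, 46, 46, 46, 47, 47, 47, 47, 47, 47, 47, 47, 47, 47, 47, 47, 47, 46, 47, 47, 47, 47, 47, 46, 43, 46, 46, 47, 47, 46, 46, 46, 46, 46, 46, 46, 46, 45, 46, 46, 46, 46, 47, 46, 46, 4
[... 1163 characters left out ...]
3, 44, 45, 45, 45, 44, 45, 45, 45, 44, 45, 45, 45, 45, 45, 45, 45, 45, 45, 45, 45, 45, 45, 45, 44, 45, 45, 45, 45, 45, 45, 45, 45, 45, 45, 45, 45, 44, 42, 41, 45, 45, 45, 46, 46, 45, 46, 46, 46, 45, 44, 41, 89, 155, 147, 115, 111]
222 210 [151 150 148 140 147 146 159 204 228 227 228 228 227 227 229 230 229 229
 229 229 229 229 229 228 208 139 140 141 135]
226 210 [146 146 144 139 142 138 141 191 229 229 229 229 229 229 228 227 227 227
 227 227 227 227 227 226 181 150 149 146 125]
cam in tool [ 7.14865173e-02 -8.72760045e-06  3.19294644e-02] [[-6.29305363e-04 -9.58762213e-01 -2.84208766e-01]
 [ 9.99999292e-01 -8.90298760e-04  7.89137838e-04]
 [-1.00962625e-03 -2.84208068e-01  9.58762095e-01]]
```

Call:
play_rows(
  targets=[
    [[0,1,5],[0,0,0],30],
    [[0,1,15],[0,0,0],30],
    [[0,1,25],[0,0,0],30],
    [[0,1,32],[0,0,0],30],
    [[0,1,36],[0,0,0],30],
    [[0,1,40],[0,0,0],30],
    [[0,1,40],[0,0,0],30],
    [[0,1,40],[0,0,0],30],
    [[0,1,40],[0,0,0],30],
  ],
)

```text
t: 7.35
position: [0.5803, -0.0265, 0.4567]
ee_rot: [0.0, -0.123, 0.992, -0.0]
ft_force: [-0.9, 0.2, -4.0]
opening: 0.46
grip_force: 62.4
```

Run:
```python
from h import *
import pickle
o=arm.get_obs();P=arm.camera_params("wrist");im=arm.camera("wrist");s=arm.camera("scene")
cv2.imwrite("pics/w4.png",im);cv2.imwrite("pics/s4.png",s)
print(o["position"],o["ee_rot"],o["ft_force"])
G=cv2.cvtColor(im,cv2.COLOR_BGR2GRAY).astype(float)
for v in(120,150,170,185,200): 
    g=G[v-4:v+5].mean(0);d=np.nonzero(g<60)[0];d=d[(d>215)&(d<345)];print(v,d.min(),d.max(),np.round(g[262:300]).astype(int).tolist())
```

```text
[ 0.58031836 -0.02649877  0.45667358] [ 3.66225664e-04 -1.23247613e-01  9.92375878e-01 -8.74506736e-05] [-0.92460013  0.24047622 -3.95148636]
120 227 328 [41, 40, 40, 40, 41, 41, 40, 41, 33, 38, 38, 38, 38, 38, 38, 38, 38, 38, 37, 38, 38, 37, 38, 40, 41, 40, 41, 41, 41, 41, 41, 41, 40, 40, 40, 41, 41, 40]
150 220 332 [45, 46, 46, 46, 46, 46, 46, 45, 39, 43, 43, 43, 43, 44, 43, 44, 44, 44, 44, 44, 44, 44, 44, 44, 45, 45, 46, 46, 46, 46, 45, 45, 46, 46, 46, 45, 46, 46]
170 216 332 [49, 49, 49, 50, 48, 49, 49, 48, 42, 48, 48, 48, 48, 48, 48, 48, 48, 48, 48, 48, 48, 48, 47, 47, 46, 48, 48, 48, 48, 48, 48, 48, 48, 48, 48, 47, 48, 48]
185 224 332 [49, 49, 49, 49, 49, 49, 49, 47, 42, 48, 48, 48, 48, 48, 48, 48, 49, 48, 48, 48, 48, 48, 48, 47, 46, 48, 48, 48, 48, 48, 49, 48, 48, 48, 47, 48, 48, 49]
200 224 332 [47, 48, 47, 47, 47, 47, 47, 46, 42, 47, 47, 47, 47, 47, 47, 47, 47, 48, 47, 48, 47, 48, 47, 47, 46, 48, 48, 48, 48, 48, 48, 48, 48, 48, 47, 48, 48, 47]
```

Call:
play_rows(
  targets=[
    [[0,0,4],[0,0,0],30],
    [[0,0,9],[0,0,0],30],
    [[0,0,14],[0,0,0],30],
    [[0,0,17],[0,0,0],30],
    [[0,0,18],[0,0,0],30],
    [[0,0,18],[0,0,0],30],
    [[0,0,18],[0,0,0],30],
    [[0,0,18],[0,0,0],30],
  ],
)

```text
t: 8.12
position: [0.5803, -0.0264, 0.4385]
ee_rot: [0.0, -0.123, 0.992, -0.0]
ft_force: [-0.3, -0.3, -1.2]
opening: 0.461
grip_force: 62.6
```

Call:
play_rows(
  targets=[
    [[0,0,1],[0,0,0],30],
    [[0,0,2],[0,0,0],30],
    [[0,0,3],[0,0,0],30],
    [[0,0,3],[0,0,0],30],
    [[0,0,3],[0,0,0],30],
    [[0,0,3],[0,0,0],30],
  ],
)

```text
t: 8.62
position: [0.5804, -0.0264, 0.4351]
ee_rot: [-0.0, -0.123, 0.992, 0.0]
ft_force: [-0.5, 0.3, -0.6]
opening: 0.464
grip_force: 62.6
```

Call:
play_rows(
  targets=[
    [[0,0,1],[0,0,0],30],
    [[0,0,2],[0,0,0],30],
    [[0,0,3],[0,0,0],30],
    [[0,0,3],[0,0,0],30],
    [[0,0,3],[0,0,0],30],
    [[0,0,3],[0,0,0],30],
  ],
)

```text
t: 9.12
position: [0.5804, -0.0264, 0.4321]
ee_rot: [-0.0, -0.123, 0.992, 0.0]
ft_force: [-1.1, 0.2, 0.7]
opening: 0.46
grip_force: 62.7
```

Call:
play_rows(
  targets=[
    [[0,0,1],[0,0,0],30],
    [[0,0,1],[0,0,0],30],
    [[0,0,1],[0,0,0],30],
    [[0,0,1],[0,0,0],30],
  ],
)

```text
t: 9.45
position: [0.5804, -0.0264, 0.4311]
ee_rot: [-0.0, -0.123, 0.992, 0.0]
ft_force: [-0.7, 0.8, -0.8]
opening: 0.459
grip_force: 62.7
```

Call:
play_rows(
  targets=[
    [[0,0,1],[0,0,0],30],
    [[0,0,1],[0,0,0],30],
    [[0,0,1],[0,0,0],30],
    [[0,0,1],[0,0,0],30],
  ],
)

```text
t: 9.78
position: [0.5804, -0.0264, 0.4301]
ee_rot: [-0.0, -0.123, 0.992, 0.0]
ft_force: [-0.7, 0.5, 0.6]
opening: 0.456
grip_force: 62.7
```

Call:
play_rows(
  targets=[
    [[0,0,1],[0,0,0],30],
    [[0,0,1],[0,0,0],30],
    [[0,0,1],[0,0,0],30],
    [[0,0,1],[0,0,0],30],
  ],
)

```text
t: 10.12
position: [0.5803, -0.0264, 0.4295]
ee_rot: [0.0, -0.123, 0.992, -0.0]
ft_force: [-1.8, 0.4, 4.8]
opening: 0.46
grip_force: 63.4
```

Call:
play_rows(
  targets=[
    [[0,0,0.3],[0,0,0],30],
    [[0,0,0.3],[0,0,0],30],
    [[0,0,0.3],[0,0,0],30],
    [[0,0,0.3],[0,0,0],30],
    [[0,0,0.3],[0,0,0],30],
  ],
)

```text
t: 10.53
position: [0.5802, -0.0264, 0.4294]
ee_rot: [0.0, -0.123, 0.992, -0.0]
ft_force: [-2.4, 1.0, 6.4]
opening: 0.46
grip_force: 63.7
```

Run:
```python
from h import *
f=[]
for i in range(6):
    arm.camera("wrist" if i%2 else "scene");f.append(arm.get_obs()["ft_force"])
print(np.round(f,1),np.mean(f,0),arm.get_obs()["position"],arm.get_obs()["torque"])
```

```text
[[-2.4  1.   6.1]
 [-3.6  1.6  6. ]
 [-2.9  0.7  6.4]
 [-2.6  0.7  6.3]
 [-2.9  0.7  6.4]
 [-2.6  1.3  5.6]] [-2.82886567  0.99722825  6.12304567] [ 0.58024219 -0.02640049  0.42941216] [0.16919056 0.59582314 0.01228686]
```

Call:
play_rows(
  targets=[
    [[0,0,0.1],[0,0,0],30],
    [[0,0,0.1],[0,0,0],30],
    [[0,0,0.1],[0,0,0],30],
    [[0,0,0.1],[0,0,0],30],
    [[0,0,0.1],[0,0,0],30],
    [[0,0,0.1],[0,0,0],30],
    [[0,0,0.1],[0,0,0],30],
    [[0,0,0.1],[0,0,0],30],
    [[0,0,0.1],[0,0,0],30],
    [[0,0,0.1],[0,0,0],30],
  ],
)

```text
t: 11.67
position: [0.5802, -0.0264, 0.4294]
ee_rot: [0.0, -0.123, 0.992, -0.0]
ft_force: [-3.1, 1.7, 6.6]
opening: 0.458
grip_force: 63.7
```

Call:
play_rows(
  targets=[
    [[0,0,0],[0,0,0],30],
    [[0,0,0],[0,0,0],30],
    [[0,0,0],[0,0,0],30],
    [[0,0,0],[0,0,0],30],
    [[0,0,0],[0,0,0],30],
    [[0,0,0],[0,0,0],30],
  ],
)

```text
t: 12.17
position: [0.5802, -0.0264, 0.4294]
ee_rot: [0.0, -0.123, 0.992, -0.0]
ft_force: [-3.0, 2.0, 7.3]
opening: 0.46
grip_force: 63.7
```

Run:
```python
from h import *
im=arm.camera("wrist");cv2.imwrite("pics/w5.png",im)
cv2.imwrite("pics/w5c.png",cv2.resize(im[100:380,140:420],None,fx=2,fy=2,interpolation=cv2.INTER_CUBIC))
s=arm.camera("scene");cv2.imwrite("pics/s5.png",s)
u,v=proj("scene",np.array([.58,-.026,.24])).astype(int);print(u,v)
a=cv2.resize(im[100:400,130:430],(600,600),interpolation=cv2.INTER_CUBIC)
t=arm.camera("top");cv2.imwrite("pics/t5.png",t)
```

```text
260 203
```

Call:
play_rows(
  targets=[
    [[0,0,-1],[0,0,0],30],
    [[0,0,-4],[0,0,0],30],
    [[0,0,-10],[0,0,0],30],
    [[0,0,-20],[0,0,0],30],
    [[0,0,-40],[0,0,0],30],
    [[0,0,-60],[0,0,0],30],
    [[0,0,-75],[0,0,0],30],
    [[0,0,-75],[0,0,0],30],
    [[0,0,-75],[0,0,0],30],
  ],
)

```text
t: 13.07
position: [0.5808, -0.0265, 0.5036]
ee_rot: [0.0, -0.123, 0.992, -0.0]
ft_force: [0.0, 0.2, -4.8]
opening: 0.46
grip_force: 62.6
```

Run:
```python
from h import *
o=arm.get_obs();print(o["position"],o["ft_force"],o["torque"])
print(toolmove([.5262,-.2698,.5],np.radians(109.6)))
```

```text
[ 0.58081689 -0.02651095  0.50355319] [ 0.04642694  0.22601503 -4.78200552] [-0.0262292  -0.041431   -0.02463798]
(array([ 112.47468645, -222.53522791,    3.56462368]), array([-0.00032655,  0.00048336, -0.09494789]))
```

Call:
play_rows(
  targets=[
    [[10,-20,0],[0,0,-0.02],30],
    [[28,-55,0],[0,0,-0.05],30],
    [[46,-91,0],[0,0,-0.095],30],
    [[64,-127,0],[0,0,-0.095],30],
    [[82,-163,0],[0,0,-0.095],30],
    [[99,-197,0],[0,0,-0.095],30],
    [[109,-216,0],[0,0,-0.095],30],
    [[112,-222,0],[0,0,-0.095],30],
    [[112.5,-222.5,20],[0,0,-0.095],30],
    [[112.5,-222.5,50],[0,0,-0.095],30],
  ],
)

```text
t: 13.9
position: [0.5257, -0.2703, 0.4541]
ee_rot: [0.001, -0.17, 0.986, -0.001]
ft_force: [0.9, -0.6, -2.8]
opening: 0.457
grip_force: 62.7
```

Call:
play_rows(
  targets=[
    [[0,0,35],[0,0,0],30],
    [[0,0,70],[0,0,0],30],
    [[0,0,105],[0,0,0],30],
    [[0,0,140],[0,0,0],30],
    [[0,0,170],[0,0,0],30],
    [[0,0,185],[0,0,0],30],
    [[0,0,190],[0,0,0],30],
    [[0,0,190],[0,0,0],30],
    [[0,0,190],[0,0,0],30],
  ],
)

```text
t: 14.65
position: [0.5259, -0.2694, 0.2642]
ee_rot: [0.0, -0.17, 0.985, -0.0]
ft_force: [-0.7, 0.2, -3.2]
opening: 0.467
grip_force: 62.3
```

Run:
```python
from h import *
o=arm.get_obs();print(o["position"],o["ft_force"],o["torque"])
print(toolmove([.5262,-.2698,.2292],np.radians(109.6)))
```

```text
[ 0.52587457 -0.26940662  0.26424051] [-0.675167    0.19615597 -3.22654502] [ 0.01423836 -0.00305592 -0.01558485]
(array([-0.16496279, -0.47287447, 35.04064776]), array([-0.00019862,  0.00026923,  0.00045684]))
```

Call:
play_rows(
  targets=[
    [[0,-0.3,8],[0,0,0],30],
    [[0,-0.3,16],[0,0,0],30],
    [[0,-0.3,24],[0,0,0],30],
    [[0,-0.3,29],[0,0,0],30],
    [[0,-0.3,32],[0,0,0],30],
    [[0,-0.3,33],[0,0,0],30],
    [[0,-0.3,34],[0,0,0],30],
    [[0,-0.3,34],[0,0,0],30],
    [[0,-0.3,34],[0,0,0],30],
  ],
)

```text
t: 15.4
position: [0.5259, -0.27, 0.2301]
ee_rot: [0.0, -0.17, 0.985, -0.0]
ft_force: [-0.4, -0.4, -4.3]
opening: 0.456
grip_force: 62.6
```

Call:
play_rows(
  targets=[
    [[0,0,0.7],[0,0,0],30],
    [[0,0,0.7],[0,0,0],30],
    [[0,0,0.7],[0,0,0],30],
    [[0,0,0.7],[0,0,0],30],
  ],
)

```text
t: 15.73
position: [0.5259, -0.27, 0.2296]
ee_rot: [0.0, -0.17, 0.985, -0.0]
ft_force: [-0.2, 0.2, 2.2]
opening: 0.459
grip_force: 63.0
```

Call:
play_rows(
  targets=[
    [[0,0,0],[0,0,0],85],
    [[0,0,0],[0,0,0],85],
    [[0,0,0],[0,0,0],85],
    [[0,0,0],[0,0,0],85],
    [[0,0,0],[0,0,0],85],
    [[0,0,0],[0,0,0],85],
    [[0,0,-15],[0,0,0],85],
    [[0,0,-40],[0,0,0],85],
    [[0,0,-75],[0,0,0],85],
    [[0,0,-110],[0,0,0],85],
  ],
)

```text
t: 16.57
position: [0.5255, -0.2698, 0.3396]
ee_rot: [-0.001, -0.17, 0.985, 0.001]
ft_force: [1.6, -0.8, 1.7]
opening: 0.992
grip_force: 0.0
```

Call:
play_rows(
  targets=[
    [[0,0,-40],[0,0,0],85],
    [[-4,-15,-70],[0,0,0],85],
    [[-4,-33,-82],[0,0,0],85],
    [[-4,-33,-82],[0,0,0],85],
    [[-4,-33,-82],[0,0,0],85],
    [[-4,-33,-82],[0,0,0],85],
  ],
)

```text
t: 17.07
position: [0.5406, -0.2996, 0.4199]
ee_rot: [-0.001, -0.17, 0.985, 0.001]
ft_force: [-0.1, -0.1, -0.3]
opening: 0.997
grip_force: 0.0
```

Run:
```python
from h import *
import pickle
P=arm.camera_params("wrist");im=arm.camera("wrist");cv2.imwrite("pics/w6.png",im);pickle.dump(P,open("pics/w6.pkl","wb"))
print(arm.get_obs()["position"])
a=cv2.resize(im[130:240,245:365],None,fx=5,fy=5,interpolation=cv2.INTER_CUBIC)
cv2.imwrite("pics/w6c.png",a)
P=arm.camera_params("wrist")
for X in([.5256,-.269,.042],[.5255,-.2695,.094]):print(proj("wrist",np.array(X),P))
```

```text
[ 0.54054899 -0.29937226  0.41973844]
[308.4534023 173.1502605]
[313.16740229 183.61777152]
```

View pics/w6c.png

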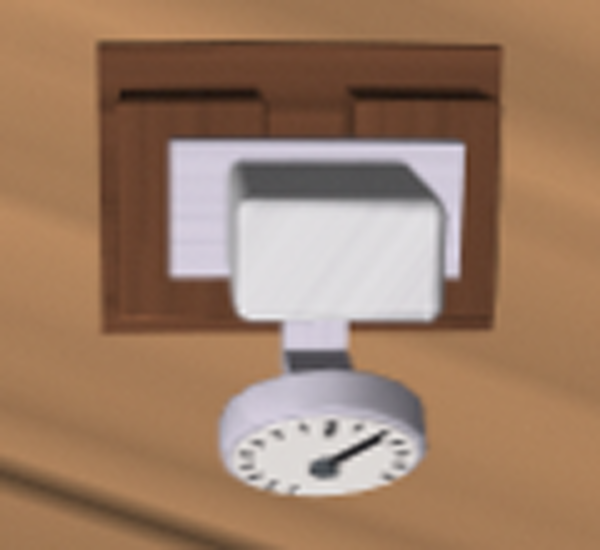

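The dial is viewed with its long mark up, at crop (331,428). The hand points to the upper right, at crop (385,433) from the hub at (325,468), so it sits right of the long mark by roughly 0.65–0.75 rad. That gives a depth of about 4 mm, shallower than 6 mm, and well short of full run-in. The gauge stands on its rest as before. The marker therefore goes to the round post, so next I look at the track.

Run:
```python
from h import *
print(toolmove([.52,.26,.50],np.radians(98)))
```

```text
(array([-168.29606531,  533.95089986,  -79.58878722]), array([ 0.00154005, -0.00150074,  0.20268063]))
```

Call:
play_rows(
  targets=[
    [[0,0,-40],[0,0,0],85],
    [[0,0,-80],[0,0,0],85],
    [[-40,120,-80],[0,0,0.05],85],
    [[-168,534,-80],[0,0,0.2],85],
    [[-168,534,-80],[0,0,0.2],85],
    [[-168,534,-80],[0,0,0.2],85],
    [[-168,534,-80],[0,0,0.2],85],
    [[-168,534,-80],[0,0,0.2],85],
    [[-168,534,-80],[0,0,0.2],85],
    [[-168,534,-80],[0,0,0.2],85],
  ],
)

```text
t: 17.95
position: [0.5275, 0.0345, 0.5003]
ee_rot: [-0.001, -0.071, 0.997, 0.0]
ft_force: [0.3, 0.5, 0.1]
opening: 0.995
grip_force: 0.0
```

Run:
```python
from h import *
print(toolmove([.52,.26,.44],np.radians(98)))
```

```text
(array([-24.68993349, 224.30082297,  60.31356829]), array([ 0.0001461 , -0.00110589,  0.00285818]))
```

Call:
play_rows(
  targets=[
    [[-25,120,0],[0,0,0],0],
    [[-25,224,0],[0,0,0],0],
    [[-25,224,60],[0,0,0],0],
    [[-25,224,60],[0,0,0],0],
    [[-25,224,60],[0,0,0],0],
    [[-25,224,60],[0,0,0],0],
    [[-25,224,60],[0,0,0],0],
    [[-25,224,60],[0,0,0],0],
    [[-25,224,60],[0,0,0],0],
    [[-25,224,60],[0,0,0],0],
  ],
)

```text
t: 18.78
position: [0.5215, 0.2566, 0.4416]
ee_rot: [0.0, -0.071, 0.998, 0.0]
ft_force: [1.0, 0.4, 0.2]
opening: 0.0
grip_force: 0.0
```

Run:
```python
from h import *
import pickle
o=arm.get_obs();P=arm.camera_params("wrist");im=arm.camera("wrist");cv2.imwrite("pics/w7.png",im);pickle.dump(P,open("pics/w7.pkl","wb"))
print(o["position"],o["ee_rot"],o["opening"],proj("wrist",np.array([.533,.289,.01]),P))
cv2.imwrite("pics/w7c.png",cv2.resize(im[60:360,170:470],None,fx=2,fy=2,interpolation=cv2.INTER_CUBIC))
```

```text
[0.52145283 0.25664114 0.4415981 ] [ 2.91486171e-04 -7.06309883e-02  9.97502470e-01  3.11064541e-05] 0.0002293321504660493 [302.06244089 179.84703386]
```

View pics/w7c.png

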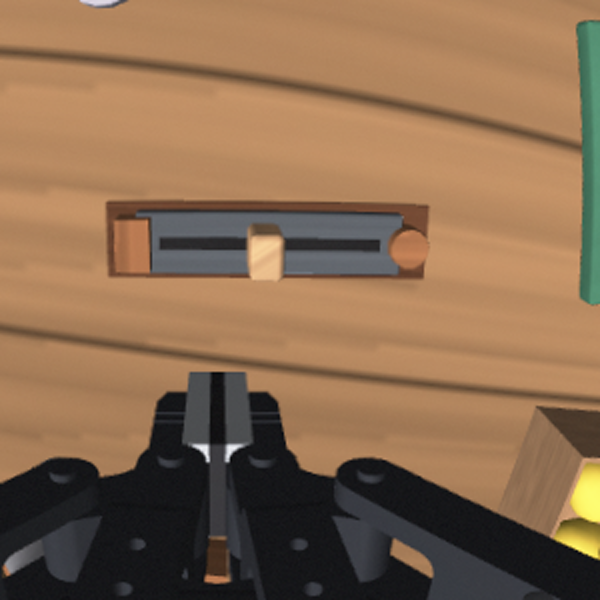

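The round post is at crop (409,248), on the right end (world +y, tool +y). The square block is at the left, crop (132,245), and the marker top is at about crop (266,263). I'll push the marker to the right with the closed fingers.

Run:
```python
from h import *
import pickle
P=pickle.load(open("pics/w7.pkl","rb"))
f=lambda a,b,z:onz("wrist",(170+a/2,60+b/2),z,P)
m=f(266,263,.0545);b=f(132,246,.034);p=f(409,249,.034)
c=[f(a,bb,.006) for a,bb in((107,202),(428,206),(424,279),(107,279))]
print(m,b,p,np.round(c,4))
d=p-b;yaw=np.arctan2(d[1],d[0]);print(np.degrees(yaw))
u=d[:2]/np.linalg.norm(d[:2]);print("dist m-post",np.linalg.norm(p[:2]-m[:2]),"post-block",np.linalg.norm(d[:2]),"m off line",np.cross(u,(m-b)[:2]))
t=m[:2]-u*.037
print(toolmove([t[0],t[1],.203],yaw))
```

```text
[0.53698485 0.28747504 0.0545    ] [0.54275399 0.20927218 0.034     ] [0.52048075 0.37563565 0.034     ] [[0.5233 0.1874 0.006 ]
 [0.4955 0.3922 0.006 ]
 [0.5442 0.4003 0.006 ]
 [0.5737 0.1925 0.006 ]]
97.62558511461671
dist m-post 0.08969214117986372 post-block 0.167847851227453 m off line -0.004659323915730184
(array([-19.10482173,  -8.51480084, 238.77201453]), array([0.0001845 , 0.0009033 , 0.00788341]))<stdin>:9: DeprecationWarning: Arrays of 2-dimensional vectors are deprecated. Use arrays of 3-dimensional vectors instead. (deprecated in NumPy 2.0)
```

Call:
play_rows(
  targets=[
    [[-18,-8.5,30],[0,0,0.008],0],
    [[-18,-8.5,70],[0,0,0.008],0],
    [[-18,-8.5,110],[0,0,0.008],0],
    [[-18,-8.5,150],[0,0,0.008],0],
    [[-18,-8.5,185],[0,0,0.008],0],
    [[-18,-8.5,210],[0,0,0.008],0],
    [[-18,-8.5,225],[0,0,0.008],0],
    [[-18,-8.5,234],[0,0,0.008],0],
    [[-18,-8.5,239],[0,0,0.008],0],
    [[-18,-8.5,239],[0,0,0.008],0],
  ],
)

```text
t: 19.67
position: [0.5408, 0.2511, 0.202]
ee_rot: [-0.0, -0.067, 0.998, -0.0]
ft_force: [-0.4, 0.0, 1.0]
opening: -0.003
grip_force: 0.0
```

Call:
play_rows(
  targets=[
    [[0,4,0],[0,0,0],0],
    [[0,8,0],[0,0,0],0],
    [[0,12,0],[0,0,0],0],
    [[0,16,0],[0,0,0],0],
    [[0,20,0],[0,0,0],0],
    [[0,24,0],[0,0,0],0],
    [[0,28,0],[0,0,0],0],
    [[0,32,0],[0,0,0],0],
    [[0,36,0],[0,0,0],0],
    [[0,40,0],[0,0,0],0],
  ],
)

```text
t: 20.5
position: [0.5352, 0.2917, 0.202]
ee_rot: [-0.0, -0.067, 0.998, -0.0]
ft_force: [0.2, -1.3, 1.4]
opening: -0.002
grip_force: 0.8
```

Call:
play_rows(
  targets=[
    [[0,4,0],[0,0,0],0],
    [[0,8,0],[0,0,0],0],
    [[0,12,0],[0,0,0],0],
    [[0,15,0],[0,0,0],0],
    [[0,18,0],[0,0,0],0],
    [[0,18,0],[0,0,0],0],
  ],
)

```text
t: 21.0
position: [0.5327, 0.3097, 0.202]
ee_rot: [-0.0, -0.067, 0.998, 0.0]
ft_force: [0.3, -0.1, -0.9]
opening: -0.001
grip_force: 0.0
```

Call:
play_rows(
  targets=[
    [[0,3,0],[0,0,0],0],
    [[0,6,0],[0,0,0],0],
    [[0,9,0],[0,0,0],0],
    [[0,12,0],[0,0,0],0],
    [[0,12,0],[0,0,0],0],
  ],
)

```text
t: 21.42
position: [0.5311, 0.3215, 0.202]
ee_rot: [-0.0, -0.067, 0.998, 0.0]
ft_force: [-0.3, -0.4, -0.1]
opening: -0.0
grip_force: 0.0
```

Call:
play_rows(
  targets=[
    [[0,1.5,0],[0,0,0],0],
    [[0,3,0],[0,0,0],0],
    [[0,4,0],[0,0,0],0],
    [[0,4,0],[0,0,0],0],
  ],
)

```text
t: 21.75
position: [0.5306, 0.3251, 0.202]
ee_rot: [-0.0, -0.067, 0.998, -0.0]
ft_force: [0.3, -0.8, -0.6]
opening: -0.004
grip_force: 0.3
```

Run:
```python
from h import *
o=arm.get_obs();print(o["ft_force"],o["torque"])
P=arm.camera_params("wrist");im=arm.camera("wrist");cv2.imwrite("pics/w8.png",im)
print([ (round(d["conf"],2),d["xy"]) for d in arm.cut_out("wrist","marker")])
s=arm.camera("top")
```

```text
[ 0.3101095  -0.83556438 -0.58468899] [-0.08436639 -0.00338214  0.04052847]
[(0.72, [330.0, 259.8]), (0.34, [68.2, 411.9])]
```

Call:
play_rows(
  targets=[
    [[0,1.5,0],[0,0,0],0],
    [[0,3,0],[0,0,0],0],
    [[0,4,0],[0,0,0],0],
    [[0,4,0],[0,0,0],0],
  ],
)

```text
t: 22.23
position: [0.5302, 0.3288, 0.2021]
ee_rot: [0.0, -0.067, 0.998, -0.001]
ft_force: [0.2, -4.1, 0.8]
opening: -0.003
grip_force: 2.0
```

Call:
play_rows(
  targets=[
    [[0,1,0],[0,0,0],0],
    [[0,2,0],[0,0,0],0],
    [[0,2,0],[0,0,0],0],
    [[0,2,0],[0,0,0],0],
  ],
)

```text
t: 22.57
position: [0.5301, 0.3296, 0.2021]
ee_rot: [0.0, -0.066, 0.998, -0.002]
ft_force: [0.9, -12.8, 3.4]
opening: -0.005
grip_force: 6.4
```

Call:
play_rows(
  targets=[
    [[0,1,0],[0,0,0],0],
    [[0,2,0],[0,0,0],0],
    [[0,2,0],[0,0,0],0],
    [[0,2,0],[0,0,0],0],
  ],
)

```text
t: 22.9
position: [0.53, 0.3304, 0.2022]
ee_rot: [0.0, -0.066, 0.998, -0.003]
ft_force: [1.6, -21.3, 6.4]
opening: -0.003
grip_force: 10.7
```

Call:
play_rows(
  targets=[
    [[0,-5,0],[0,0,0],0],
    [[0,-12,0],[0,0,0],0],
    [[0,-20,0],[0,0,0],0],
    [[0,-20,-30],[0,0,0],0],
    [[0,-20,-70],[0,0,0],0],
    [[0,-20,-110],[0,0,0],0],
    [[0,-60,-150],[0,0,0],0],
    [[0,-70,-190],[0,0,0],0],
    [[0,-70,-230],[0,0,0],0],
    [[0,-70,-240],[0,0,0],0],
  ],
)

```text
t: 23.73
position: [0.5386, 0.2619, 0.4477]
ee_rot: [0.003, -0.066, 0.998, 0.001]
ft_force: [1.0, 0.2, 0.7]
opening: -0.002
grip_force: 0.0
```

Call:
play_rows(
  targets=[
    [[0,0,0],[0,0,0],0],
    [[0,0,0],[0,0,0],0],
    [[0,0,0],[0,0,0],0],
  ],
)

```text
t: 23.98
position: [0.5391, 0.2636, 0.4411]
ee_rot: [-0.0, -0.067, 0.998, -0.0]
ft_force: [-0.4, -0.6, -0.2]
opening: -0.002
grip_force: 0.0
```

Run:
```python
from h import *
o=arm.get_obs();im=arm.camera("wrist");t=arm.camera("top")
print(o["t"],o["position"])
u,v=proj("wrist",np.array([.528,.34,.02])).astype(int);x0=np.clip(u-90,0,380);y0=np.clip(v-75,0,270)
a=cv2.resize(im[y0:y0+150,x0:x0+180],(480,400));b=cv2.resize(t[170:250,330:400],(300,400))
cv2.imwrite("pics/fin.png",np.hstack([a,b]))
```

```text
23.9833 [0.53909186 0.26356106 0.44113407]
```

View pics/fin.png

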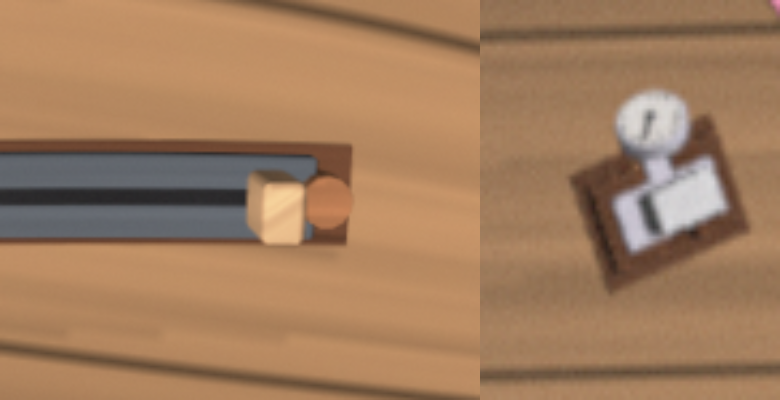

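The final picture shows the marker against the round post (left half, about (290,205)). The gauge stands on its brown rest (right half, about (665,200)), with its hand right of the long mark.

```bash
python3 -c "
from cell import arm
print(arm.close_job())"
```

```text
the job is handed in; nothing more can be done
None
```

The job is handed in at about 24 s: the groove read about 4 mm deep, pressed at about 10–11 N for nearly 2 s; the gauge is back on its brown rest, and the marker, since the groove is shallower than 6 mm, is fully home at the round post.

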